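# Box the engraved glass set

### The arm

A 7-joint arm with a two-finger parallel gripper is mounted at the origin on the work surface. World frame = base frame: x ahead of the robot, y to its left, z up, the work surface at z = 0. Lengths are in m, angles in rad, forces in N, time in s.
With the tool pointing down it reaches from about 0.425 to 0.925 m from the base axis. Payload 6.8 kg.
Tool frame: the origin (TCP) lies on the centre line of the jaws, within the pads' length; the fingertips stand 25 mm ahead of it and the grasp point (between the pads) lies 6 mm ahead of it; z points along the fingers, y is the line along which they close (so a half turn about z gives the same grasp; the last joint's range is limited). The gripper opens to 85 mm and grips with 20 to 120 N. Pads are 22 mm wide; open, the fingers measure 114 mm over their backs; the gripper's body (76 mm by 85 mm) begins 54 mm behind the grasp point. The pads swing forward as they close: fully open they stand 13 mm farther back than shut.
Start: joints at [-1.419, 0.477, 0.022, 1.555, -0.011, 1.109, -0.083], TCP at [0.173, 0.652, 0.256] pointing down, gripper open.
Joint ranges: [-2.96, 2.96], [-0.34, 2.1], [-1.41, 1.46], [0.24, 2.44], [-1.37, 4.51], [0.17, 1.92], [-2.96, 2.96]. Speed limits (rad/s): [2.39, 2.39, 3.14, 3.14, 3.14, 3.14, 3.14].

### API

Orientations are given as a rotation vector (axis times angle).
In Python, from bench import status, imaging, workorder gives the robot as it stands.
- The arm moves only by the tool send_rows, never from a script. Its argument "steps" is a list of rows, each an object of numbers: "dx", "dy", "dz": the shift along the tool's x, y, z in cm; "yaw": the turn about the tool's z in degrees; "gripper": the opening, from 0 (shut) to 1 (fully open). A call has 1 to 5 rows; each row is the pose to reach, as a shift and turn from the pose commanded when the call began, along the tool's axes at that moment; what a row does not reach only later rows make up. A row lasts 1/8 s, in which the tool goes at most 62.5 mm and 10.7 degrees, less where a joint would pass 70% of its speed; a pose out of reach is approached as far as the arm can. A call with a gripper value outside its range is refused whole. The fingers move at their own pace and stop on an object; "force" is the grip in N (left out, the last holds). Time passes only in rows, so rows that repeat a pose let the fingers close. It gives the time, the measured TCP pose, the force, the opening and the grip force at its end, in the units of the state.
- status.get_obs(): the state, without advancing time (a new reading comes with each control period).
- imaging.grab_frame(name): name is "scene" or "top"; returns a dict with "color" (420x560x3 uint8, red, green, blue), "depth" (420x560 float32, m along the optical axis (not along the pixel's ray), 0 where there is no reading), "K" (3x3 intrinsics, pixels), "R" (3x3) and "t" (3): a world point X has camera coordinates R X + t. Camera axes: x right, y down, z forward; pixel columns grow to the right and rows downward; lengths in m; the calibration is good to about 2 mm. A picture is of the moment at which its call begins.
- workorder.hand_in(): hands the job in; it is judged then, once.
The state is a dict: "clock": time; "joints": joint angles; "qvel": joint speeds; "tau": joint torques, N m; "tcp_pos": TCP position; "orientation": TCP orientation; "contact_force": force on the tool from outside, world axes, zero at the start; "moment": the same for the moment, N m; "grip_width": finger opening in m; "gripper_force": force on a finger pad.
Only numpy, scipy, OpenCV 4.12 (cv2) and the standard library are available. Lean on these libraries where they do the work, as an engineer would, in place of code of your own. Each camera call takes 0.05 s, during which the arm holds its last target. There are 200 camera calls.

### The job

Pack the four finished green glass pieces for sale: set each one upright in the gift box whose foam opening is cut to its shape and size, right down on the box's card floor, one piece to a box, in any order. Put them down gently, do not drop or tip them, and leave the little wooden block of engraving burs where it stands.

Things in the scene. Friction and masses are not known exactly. Their poses are not given: they have to be found in the camera images.
- tumbler: large round drinking glass of green glass with engraved sprigs, loose, standing upright: straight side 60 mm in diameter (foot 54 mm), 85 mm tall, open top, wall 3.5 mm, about 0.2 kg. Origin: centre of its underside; z up its axis
- votive: small round glass (candle glass) of the same engraved green glass, loose, upright: 42 mm in diameter (foot 38 mm), 66 mm tall, open top, wall 3.5 mm, about 0.11 kg. Origin: centre of its underside; z up its axis
- square_glass: square glass of the same engraved green glass, loose, upright: 48 x 48 mm with upright flat sides, 76 mm tall, open top, wall 4 mm, about 0.18 kg. Origin: centre of its underside; z up, x and y square to its sides
- flacon: flat oblong flacon of the same engraved green glass, loose, upright: solid-sided body 66 mm long (its x) by 36 mm thick (its y) and 64 mm high, above it a narrow neck with a fixed cork ball stopper, 86 mm in all, about 0.22 kg. Origin: centre of its underside; z up
- box_large_round: gift-box base fixed to the table, 110 x 110 mm, card walls 4 mm thick, rim 32 mm high; its grey foam insert, top 28 mm above the table, has one central opening, round, 72 mm in diameter, (top edge bevelled by 3 mm) down to a flat pale card floor 8 mm above the table. Origin: centre of the underside, below the middle of the opening; z up, x and y along its sides
- box_small_round: gift-box base fixed to the table, 110 x 110 mm, card walls 4 mm thick, rim 32 mm high; its grey foam insert, top 28 mm above the table, has one central opening, round, 54 mm in diameter, (top edge bevelled by 3 mm) down to a flat pale card floor 8 mm above the table. Origin: centre of the underside, below the middle of the opening; z up, x and y along its sides
- box_square: gift-box base fixed to the table, 110 x 110 mm, card walls 4 mm thick, rim 32 mm high; its grey foam insert, top 28 mm above the table, has one central opening, square, 60 x 60 mm, its sides parallel to the box's, (top edge bevelled by 3 mm) down to a flat pale card floor 8 mm above the table. Origin: centre of the underside, below the middle of the opening; z up, x and y along its sides
- box_oblong: gift-box base fixed to the table, 110 x 110 mm, card walls 4 mm thick, rim 32 mm high; its grey foam insert, top 28 mm above the table, has one central opening, oblong, 78 mm along the box's x by 48 mm along its y, (top edge bevelled by 3 mm) down to a flat pale card floor 8 mm above the table. Origin: centre of the underside, below the middle of the opening; z up, x and y along its sides
- bur_block: small round light-wood block holding seven upright steel engraving burs, loose: 44 mm in diameter, 28 mm high, 43 mm to the bur tips, 60 g. Not to be handled. Origin: centre of its underside
Mind the look-alikes: they are no part of the job. Leave any blue or orange look-alike of the square_glass alone.

How it is judged:
At the end, for the whole second after the job is handed in: Each piece stands upright (within 0.12 rad) and at rest in the box cut for it (large round, small round, square, oblong), its centre within 12 mm of the box's centre and its underside 2 to 14 mm above the box's underside (the card floor is at 8 mm) (horizontal distance between tumbler and box_large_round below 0.012 m and z of tumbler in the frame of box_large_round between 0.002 and 0.014 m and angle between each of tumbler, votive, square_glass, flacon's own z axis and vertical below 0.12 rad and linear speed of each of tumbler, votive, square_glass, flacon below 0.03 m/s and horizontal distance between votive and box_small_round below 0.012 m and z of votive in the frame of box_small_round between 0.002 and 0.014 m and horizontal distance between square_glass and box_square below 0.012 m and z of square_glass in the frame of box_square between 0.002 and 0.014 m and horizontal distance between flacon and box_oblong below 0.012 m and z of flacon in the frame of box_oblong between 0.002 and 0.014 m); the robot touches nothing.
It fails at once if a glass piece tipped over (leaning more than 0.6 rad) (angle between any of tumbler, votive, square_glass, flacon's own z axis and vertical above 0.6 rad).
It fails at once if a glass piece dropped: out of the fingers and moving faster than 0.7 m/s (a fall of about 25 mm) ((linear speed of tumbler above 0.7 m/s and contact force between tumbler and the fingers below 0.05 N) or (linear speed of votive above 0.7 m/s and contact force between votive and the fingers below 0.05 N) or (linear speed of square_glass above 0.7 m/s and contact force between square_glass and the fingers below 0.05 N) or (linear speed of flacon above 0.7 m/s and contact force between flacon and the fingers below 0.05 N)).
It fails at once if the bur block moved by more than 30 mm (distance of bur_block from where it was at the start of the episode above 0.03 m).
It also fails if it takes over 120 s, if anything falls off the work surface, if the arm or the gripper's body presses on something with over 40 N, if the wrist force passes 120 N, or if a joint passes its speed limit or range.

## Working session

There is one attempt and no reset: what is moved stays moved. The work goes in short steps, Python scripts to look and compute and a tool call to move; the robot and the scene stay as the last step left them, time stands still between calls to the robot, and variables do not carry over. Pictures are saved under pics/ and viewed, at most 14 in all, crops included, and the job is handed in when it is done.

Besides the shell and the picture viewer there is one more tool, called after "Request:" by a JSON object that holds its "op" and its "data". send_rows: Moves the arm, as the interface text tells. Its arguments: {"type":"object","properties":{"steps":{"type":"array"},"force":{"type":"number"}},"required":["steps"]}

```bash
mkdir -p pics; ls; python3 - <<'E'
from bench import status, imaging
import cv2,numpy as np
print(status.get_obs())
for n in("top","scene"):
    f=imaging.grab_frame(n); cv2.imwrite(f"pics/{n}0.png",cv2.resize(f["color"][:,:,::-1],(784,588),interpolation=cv2.INTER_CUBIC)); np.savez(f"{n}0.npz",**f)
    print(n,f["K"],f["R"],f["t"])
E
```

```text
pics
{'clock': 0.0, 'joints': array([-1.41906024,  0.47780956,  0.02232114,  1.55645979, -0.01147874,
        1.10929973, -0.08310731]), 'qvel': array([ 0.00081284, -0.00072569,  0.00021411,  0.00084399,  0.00080822,
       -0.000124  , -0.00056371]), 'tau': array([-1.35471291e-05, -5.96446574e+01,  1.60752084e+00, -2.81200737e+01,
        1.23667350e-02,  9.20467253e-03, -1.92526741e-06]), 'tcp_pos': array([0.17328687, 0.65180672, 0.25531546]), 'orientation': array([-4.06927708e-01, -3.11503307e+00,  2.89979761e-03]), 'contact_force': array([-0.09130006,  0.56293518,  0.44852289]), 'moment': array([ 0.03943985, -0.02343525,  0.00157067]), 'gripper_force': 0.0, 'grip_width': 0.08539347063210397}
top [[443.77171077   0.         275.86446915]
 [  0.         443.77171077 215.25938398]
 [  0.           0.           1.        ]] [[ 0.01008478 -0.99993423  0.00546178]
 [-0.99268231 -0.01066864 -0.12028304]
 [ 0.12033339 -0.00420878 -0.99272461]] [0.01019184 0.46800374 0.99129791]
scene [[437.36380313   0.         273.59947321]
 [  0.         437.36380313 205.76101041]
 [  0.           0.           1.        ]] [[-0.4221172   0.90653957  0.00175333]
 [ 0.76525295  0.35736466 -0.53542359]
 [-0.48600925 -0.22466977 -0.84458185]] [ 0.21549841 -0.33719543  1.48330096]
```

View pics/top0.png

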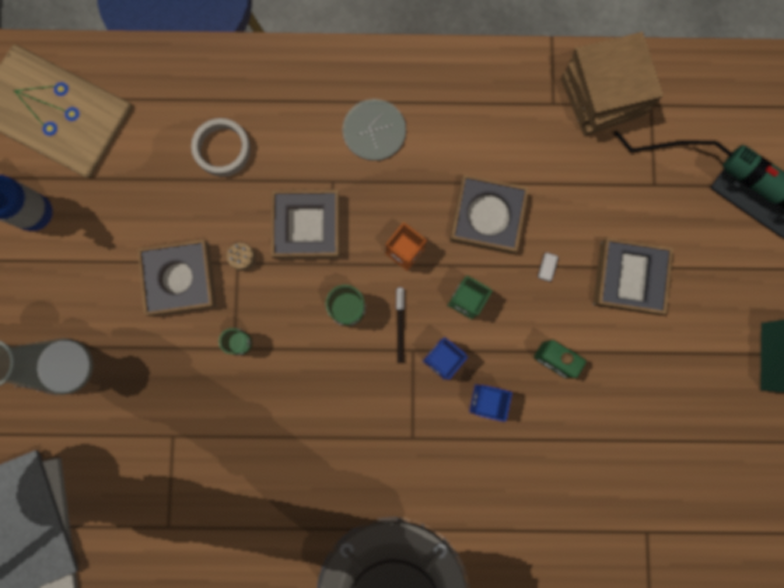

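View pics/scene0.png

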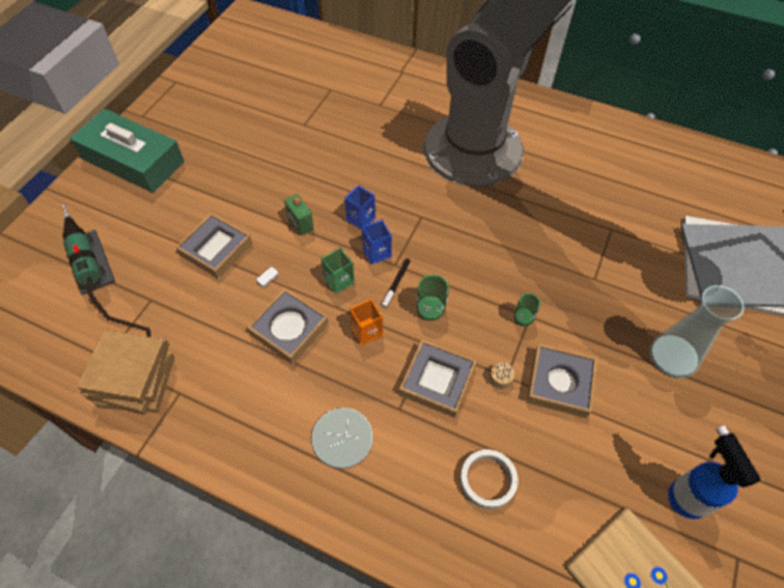

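```bash
cat > h.py <<'E'
import numpy as np,cv2
def cloud(f):
    d=f["depth"];K=f["K"];v,u=np.mgrid[:d.shape[0],:d.shape[1]]
    c=np.stack([(u-K[0,2])/K[0,0]*d,(v-K[1,2])/K[1,1]*d,d],-1)
    X=(c-f["t"])@f["R"]; X[d==0]=np.nan
    return X
def proj(f,P):
    c=f["R"]@np.array(P)+f["t"];return (f["K"]@c/c[2])[:2]
E
python3 - <<'E'
from h import *
f=dict(np.load("top0.npz"));X=cloud(f);hsv=cv2.cvtColor(f["color"],cv2.COLOR_RGB2HSV)
S=1.4
def win(c,r=30):
    u,v=int(c[0]/S),int(c[1]/S);m=np.zeros(X.shape[:2],bool);m[v-r:v+r,u-r:u+r]=1;return m
print("table z",np.nanmedian(X[300:310,150:250,2]))
for n,c in dict(small=(176,277),square=(306,223),large=(490,214),oblong=(634,276)).items():
    m=win(c,36)&(abs(X[...,2]-.032)<.0025)&(np.hypot(X[...,0]-X[int(c[1]/S),int(c[0]/S),0],X[...,1]-X[int(c[1]/S),int(c[0]/S),1])<.085)
    r=cv2.minAreaRect((X[m][:,:2]*1e3).astype(np.float32))
    fl=win(c,20)&(abs(X[...,2]-.008)<.004)&(hsv[...,2]>140)
    r2=cv2.minAreaRect((X[fl][:,:2]*1e3).astype(np.float32))
    print(n,m.sum(),np.round(r[0],1),np.round(r[1],1),round(r[2],1),'| floor',np.round(r2[0],1),np.round(r2[1],1),round(r2[2],1))
for n,(c,z) in dict(tumbler=((347,305),.085),votive=((236,342),.066),squareg=((470,297),.076),flacon=((561,359),.064),blue1=((445,358),.076),blue2=((490,402),.076),orange=((407,246),.076),bur=((239,256),.028)).items():
    w=win(c,26); h=X[...,2]; g=w&(hsv[...,1]>60)&(h>z-.006)&(h<z+.003)
    nn,l=cv2.connectedComponents(g.astype(np.uint8))
    P=(X[g][:,:2]*1e3).astype(np.float32);r=cv2.minAreaRect(P)
    cc=cv2.minEnclosingCircle(P)
    print(n,g.sum(),nn-1,'zmax',round(np.nanmax(h[w]),3),np.round(r[0],1),np.round(r[1],1),round(r[2],1),'circ',np.round(cc[0],1),round(cc[1],1))
E
```

```text
table z 0.00038350834218790254
small 677 [504.6 364.4] [110.9 111.2] 9.1 | floor [505.4 361.6] [34.9 41.5] 48.0
square 575 [598.1 154. ] [110.6 109.2] 0.9 | floor [600.  149.7] [45.  52.6] 89.6
large 588 [ 618.5 -154.4] [110.2 111.1] 78.9 | floor [ 620.8 -156.9] [58.5 59.9] 20.3
oblong 668 [ 515.1 -394.4] [111.9 111.1] 81.7 | floor [ 517.3 -398.4] [35.9 71.2] 80.8
tumbler 137 1 zmax 0.089 [457.3  81. ] [58.1 58.2] 15.0 circ [457.5  81.5] 30.0
votive 102 1 zmax 0.071 [398.5 257.7] [40.4 40.1] 14.6 circ [398.8 258.2] 21.1
squareg 157 1 zmax 0.081 [ 474.1 -117.9] [48.1 48.4] 60.3 circ [ 473.3 -118. ] 33.0
flacon 355 1 zmax 0.089 [ 376.7 -263.2] [65.6 36.1] 57.8 circ [ 375.6 -262.4] 34.4
blue1 146 2 zmax 0.079 [359.4 -96.4] [96.7 48.1] 50.1 circ [359.4 -94.5] 50.1
blue2 158 2 zmax 0.082 [ 318.1 -128.4] [104.4  53.5] 62.8 circ [ 323.4 -131.7] 55.0
orange 157 1 zmax 0.081 [556.9 -13.7] [48.6 48.1] 51.3 circ [556.7 -14. ] 32.5
bur 325 8 zmax 0.047 [544.1 256. ] [ 84.  134.8] 18.0 circ [544.2 255.6] 79.0
```

```bash
cat >> h.py <<'E'
from scipy.spatial.transform import Rotation as Ro
def go(x,y,z,ang):
    """shift from now to TCP x,y,z (m) with closing line at ang deg (world)"""
    from bench import status
    o=status.get_obs();R=Ro.from_rotvec(o["orientation"]).as_matrix()
    d=R.T@(np.array([x,y,z])-o["tcp_pos"])*100
    a=np.degrees(np.arctan2(R[1,1],R[0,1])); yaw=-((ang-a+90)%180-90)
    print("t",round(o["clock"],2),"tcp",np.round(o["tcp_pos"],4),"close dir",round(a,1),"grip",round(o["grip_width"],4),round(o["gripper_force"],1),"F",np.round(o["contact_force"],1))
    print(" dxyz cm",np.round(d,2),"yaw",round(yaw,1),"| other",round(yaw+(-180 if yaw>0 else 180),1),"j7",round(o["joints"][6],2),"tilt",np.round(R[:,2],3))
E
python3 - <<'E'
from h import *
f=dict(np.load("scene0.npz"));X=cloud(f)
m=(X[...,2]>.03)&(X[...,2]<.6)&(X[...,1]>.4)&(X[...,0]>.2)&(X[...,0]<.8)&(X[...,1]<.9)
for x in np.arange(.2,.8,.1):
  print(round(x,1),[ (lambda s: round(float(s.max()),2) if s.size else 0)(X[m&(X[...,0]>=x)&(X[...,0]<x+.1)&(X[...,1]>=y)&(X[...,1]<y+.1)][:,2]) for y in np.arange(.4,.9,.1)])
print(proj(f,(.173,.652,.25)))
go(.3985,.2578,.20,14)
E
```

```text
0.2 [0, 0, 0, 0, 0]
0.3 [0, 0.21, 0, 0, 0]
0.4 [0.04, 0.06, 0, 0, 0]
0.5 [0.04, 0.2, 0.2, 0, 0]
0.6 [0, 0.2, 0.2, 0, 0]
0.7 [0, 0, 0, 0, 0]
0.8 [0, 0, 0, 0, 0]
[581.79502567 161.39407297]
t 0.1 tcp [0.1733 0.6519 0.2554] close dir 75.1 grip 0.0853 0.0 F [-0.2  0.2  0.7]
 dxyz cm [-31.89 -32.29   5.6 ] yaw 61.1 | other -118.9 j7 -0.08 tilt [-0.    -0.002 -1.   ]
```

Request:
{"op": "send_rows", "data": {"steps": [{"dz": -5},{"dz": -9},{"dx": -4,"dy": -4,"dz": -9},{"dx": -8,"dy": -8,"dz": -9},{"dx": -12,"dy": -12,"dz": -9}], "force": 40}}

```text
validation failed for argument at $.st...
```

Request:
{"op": "send_rows", "data": {"steps": [{"dx": -4,"dy": -4},{"dx": -8,"dy": -8},{"dx": -12,"dy": -12,"dz": 3},{"dx": -16,"dy": -16,"dz": 7},{"dx": -19.9,"dy": -20.3,"dz": 12,"gripper": 0.8}]}}

```text
validation failed for argument at $.st...
```

Request:
{"op": "send_rows", "data": {"steps": [{"gripper": 0.8},{"gripper": 0.8}]}}

```text
validation failed for argument at $.st...
```

```bash
python3 -c "
from h import *
go(.3985,.2578,.054,75)"
```

```text
t 0.1 tcp [0.1733 0.6519 0.2554] close dir 75.1 grip 0.0853 0.0 F [-0.2  0.2  0.7]
 dxyz cm [-31.88 -32.27  20.2 ] yaw 0.1 | other -179.9 j7 -0.08 tilt [-0.    -0.002 -1.   ]
```

Request:
{"op": "send_rows", "data": {"steps": [{"dx": 0,"dy": 0,"dz": -5,"yaw": 0,"gripper": 1},{"dx": 0,"dy": 0,"dz": -9,"yaw": 0,"gripper": 1},{"dx": -4,"dy": -4,"dz": -9,"yaw": 0,"gripper": 1},{"dx": -8,"dy": -8,"dz": -9,"yaw": 0,"gripper": 1},{"dx": -12,"dy": -12,"dz": -9,"yaw": 0,"gripper": 1}], "force": 40}}

```text
clock: 0.72
tcp_pos: [0.2593, 0.5037, 0.3459]
orientation: [0.407, 3.115, -0.001]
contact_force: [0.9, -0.6, 0.1]
grip_width: 0.0859
gripper_force: 0.0
```

Request:
{"op": "send_rows", "data": {"steps": [{"dx": -4,"dy": -4,"dz": 0,"yaw": 0,"gripper": 1},{"dx": -8,"dy": -8,"dz": 0,"yaw": 0,"gripper": 1},{"dx": -12,"dy": -12,"dz": 4,"yaw": 0,"gripper": 0.8},{"dx": -16,"dy": -16,"dz": 8,"yaw": 0,"gripper": 0.8},{"dx": -19.9,"dy": -20.3,"dz": 13,"yaw": 0,"gripper": 0.8}]}}

```text
clock: 1.35
tcp_pos: [0.3896, 0.2754, 0.2333]
orientation: [0.407, 3.114, 0.002]
contact_force: [1.1, 0.9, -0.3]
grip_width: 0.0683
gripper_force: 0.0
```

Request:
{"op": "send_rows", "data": {"steps": [{"dx": 0,"dy": 0,"dz": 0,"yaw": 0,"gripper": 0.8},{"dx": 0,"dy": 0,"dz": 0,"yaw": 0,"gripper": 0.8}]}}

```text
clock: 1.6
tcp_pos: [0.3887, 0.2775, 0.2342]
orientation: [-0.407, -3.115, -0.0]
contact_force: [-0.0, -0.1, 0.5]
grip_width: 0.0684
gripper_force: 0.0
```

```bash
python3 -c "
from h import *
go(.3985,.2578,.054,75)"
```

```text
t 1.6 tcp [0.3887 0.2775 0.2342] close dir 75.1 grip 0.0684 0.0 F [-0.  -0.1  0.5]
 dxyz cm [-1.46 -1.66 18.02] yaw 0.1 | other -179.9 j7 0.61 tilt [-0.  0. -1.]
```

Request:
{"op": "send_rows", "data": {"steps": [{"dx": -1.5,"dy": -1.7,"dz": 1,"yaw": 0,"gripper": 0.8},{"dx": -1.5,"dy": -1.7,"dz": 6,"yaw": 0,"gripper": 0.8},{"dx": -1.5,"dy": -1.7,"dz": 11,"yaw": 0,"gripper": 0.8},{"dx": -1.5,"dy": -1.7,"dz": 13,"yaw": 0,"gripper": 0.8},{"dx": -1.5,"dy": -1.7,"dz": 13,"yaw": 0,"gripper": 0.8}]}}

```text
clock: 2.22
tcp_pos: [0.3981, 0.258, 0.1035]
orientation: [-0.403, -3.114, 0.001]
contact_force: [-0.5, 0.7, 0.8]
grip_width: 0.0683
gripper_force: 0.0
```

```bash
python3 - <<'E'
from h import *
go(.3985,.2578,.054,75)
from bench import imaging
f=imaging.grab_frame("top"); cv2.imwrite("pics/g1.png",cv2.resize(f["color"][160:320,60:300,::-1],None,fx=3,fy=3,interpolation=cv2.INTER_CUBIC))
E
```

```text
t 2.23 tcp [0.3981 0.258  0.1035] close dir 75.3 grip 0.0683 0.0 F [-0.5  0.7  0.8]
 dxyz cm [-0.05 -0.01  4.95] yaw 0.3 | other -179.7 j7 0.74 tilt [-0.002 -0.001 -1.   ]
```

View pics/g1.png

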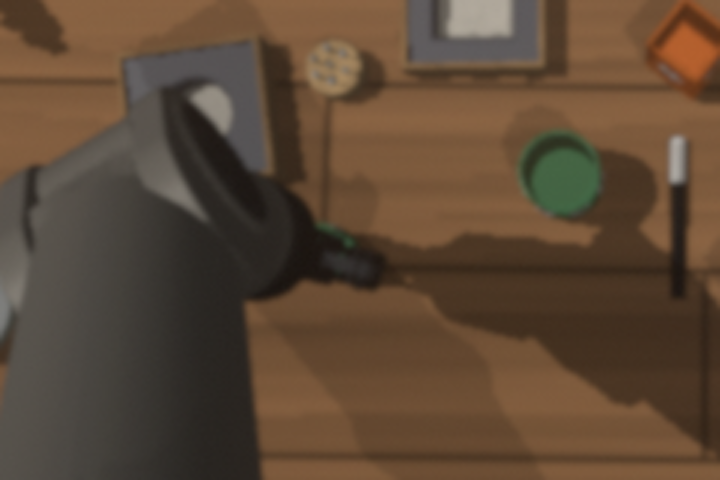

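The picture shows the gripper standing over the votive (green rim at about 335,240, with a finger at 350,270). The position agrees, so I'm going down.

Request:
{"op": "send_rows", "data": {"steps": [{"dx": 0,"dy": 0,"dz": 2.5,"yaw": 0,"gripper": 0.8},{"dx": 0,"dy": 0,"dz": 4.9,"yaw": 0,"gripper": 0.8},{"dx": 0,"dy": 0,"dz": 4.9,"yaw": 0,"gripper": 0.6},{"dx": 0,"dy": 0,"dz": 4.9,"yaw": 0,"gripper": 0.4},{"dx": 0,"dy": 0,"dz": 4.9,"yaw": 0,"gripper": 0.3}], "force": 40}}

```text
clock: 2.9
tcp_pos: [0.3998, 0.2576, 0.0565]
orientation: [0.407, 3.113, 0.003]
contact_force: [-1.2, 0.3, 6.0]
grip_width: 0.0415
gripper_force: 41.0
```

Request:
{"op": "send_rows", "data": {"steps": [{"dx": 0,"dy": 0,"dz": 0,"yaw": 0,"gripper": 0.3},{"dx": 0,"dy": 0,"dz": 0,"yaw": 0,"gripper": 0.3},{"dx": 0,"dy": 0,"dz": 0,"yaw": 0,"gripper": 0.3}]}}

```text
clock: 3.28
tcp_pos: [0.3998, 0.2576, 0.0564]
orientation: [0.407, 3.114, 0.004]
contact_force: [-1.8, 0.1, 8.4]
grip_width: 0.0416
gripper_force: 41.3
```

```bash
python3 -c "
from h import *
go(.505,.364,.17,75)"
```

```text
t 3.27 tcp [0.3998 0.2576 0.0564] close dir 75.1 grip 0.0416 41.3 F [-1.8  0.1  8.4]
 dxyz cm [ -7.45  13.01 -11.31] yaw 0.1 | other -179.9 j7 0.77 tilt [ 0.002  0.002 -1.   ]
```

Request:
{"op": "send_rows", "data": {"steps": [{"dx": 0,"dy": 0,"dz": -1.5,"yaw": 0,"gripper": 0.3},{"dx": 0,"dy": 0,"dz": -5,"yaw": 0,"gripper": 0.3},{"dx": -1,"dy": 2,"dz": -9,"yaw": 0,"gripper": 0.3},{"dx": -3,"dy": 5.5,"dz": -11.3,"yaw": 0,"gripper": 0.3},{"dx": -5,"dy": 9,"dz": -11.3,"yaw": 0,"gripper": 0.3}]}}

```text
clock: 3.9
tcp_pos: [0.4723, 0.3325, 0.1719]
orientation: [0.407, 3.112, 0.007]
contact_force: [-1.0, 1.0, -0.9]
grip_width: 0.0416
gripper_force: 40.9
```

Request:
{"op": "send_rows", "data": {"steps": [{"dx": -1.5,"dy": 2.5,"dz": 0,"yaw": 0,"gripper": 0.3},{"dx": -2.4,"dy": 4,"dz": 0,"yaw": 0,"gripper": 0.3},{"dx": -2.4,"dy": 4,"dz": 0,"yaw": 0,"gripper": 0.3},{"dx": -2.4,"dy": 4,"dz": 0,"yaw": 0,"gripper": 0.3}]}}

```text
clock: 4.4
tcp_pos: [0.5033, 0.3625, 0.1683]
orientation: [-0.407, -3.115, 0.001]
contact_force: [-0.1, -1.0, -0.8]
grip_width: 0.0416
gripper_force: 40.9
```

```bash
python3 - <<'E'
from h import *
go(.505,.364,.0645,75)
from bench import imaging
f=imaging.grab_frame("scene"); u,v=proj(f,(.505,.364,.06)).astype(int);print(u,v)
cv2.imwrite("pics/p1.png",cv2.resize(f["color"][v-70:v+60,u-80:u+80,::-1],None,fx=4,fy=4,interpolation=cv2.INTER_CUBIC))
E
```

```text
t 4.4 tcp [0.5033 0.3625 0.1683] close dir 75.1 grip 0.0416 40.9 F [-0.1 -1.  -0.8]
 dxyz cm [-0.13  0.2  10.38] yaw 0.1 | other -179.9 j7 0.71 tilt [-0.001 -0.001 -1.   ]
405 264
```

View pics/p1.png

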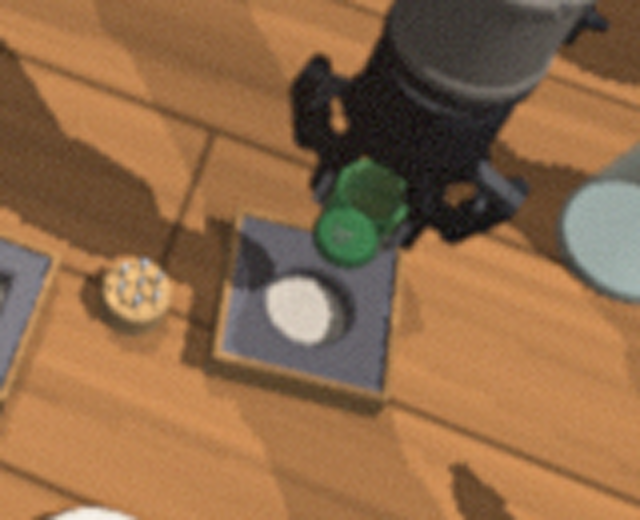

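The votive is held level above the small round box, with its opening at about (305,310). I'm lowering it.

Request:
{"op": "send_rows", "data": {"steps": [{"dx": -0.1,"dy": 0.2,"dz": 3,"yaw": 0,"gripper": 0.3},{"dx": -0.1,"dy": 0.2,"dz": 6,"yaw": 0,"gripper": 0.3},{"dx": -0.1,"dy": 0.2,"dz": 8,"yaw": 0,"gripper": 0.3},{"dx": -0.1,"dy": 0.2,"dz": 9.3,"yaw": 0,"gripper": 0.3},{"dx": -0.1,"dy": 0.2,"dz": 9.7,"yaw": 0,"gripper": 0.3}]}}

```text
clock: 5.08
tcp_pos: [0.5052, 0.3648, 0.0706]
orientation: [-0.407, -3.115, 0.001]
contact_force: [-0.5, -0.8, -1.2]
grip_width: 0.0412
gripper_force: 40.8
```

```bash
python3 -c "
from h import *
go(.505,.364,.0645,75)"
```

```text
t 5.08 tcp [0.5052 0.3648 0.0706] close dir 75.1 grip 0.0412 40.8 F [-0.5 -0.8 -1.2]
 dxyz cm [ 0.   -0.08  0.61] yaw 0.1 | other -179.9 j7 0.74 tilt [-0. -0. -1.]
```

Request:
{"op": "send_rows", "data": {"steps": [{"dx": 0,"dy": -0.1,"dz": 0.3,"yaw": 0,"gripper": 0.3},{"dx": 0,"dy": -0.1,"dz": 0.6,"yaw": 0,"gripper": 0.3},{"dx": 0,"dy": -0.1,"dz": 0.6,"yaw": 0,"gripper": 0.3}]}}

```text
clock: 5.45
tcp_pos: [0.5052, 0.3641, 0.0652]
orientation: [0.407, 3.115, 0.001]
contact_force: [0.0, 0.7, -0.5]
grip_width: 0.0418
gripper_force: 40.9
```

Request:
{"op": "send_rows", "data": {"steps": [{"dx": 0,"dy": 0,"dz": 0,"yaw": 0,"gripper": 0.55},{"dx": 0,"dy": 0,"dz": 0,"yaw": 0,"gripper": 0.7},{"dx": 0,"dy": 0,"dz": 0,"yaw": 0,"gripper": 0.7},{"dx": 0,"dy": 0,"dz": 0,"yaw": 0,"gripper": 0.7}]}}

```text
clock: 5.95
tcp_pos: [0.5052, 0.3641, 0.0651]
orientation: [0.407, 3.115, 0.0]
contact_force: [-0.6, -0.0, 0.1]
grip_width: 0.0599
gripper_force: 0.0
```

Request:
{"op": "send_rows", "data": {"steps": [{"dx": 0,"dy": 0,"dz": -3,"yaw": 0,"gripper": 0.7},{"dx": 0,"dy": 0,"dz": -7,"yaw": 0,"gripper": 0.7},{"dx": 0,"dy": 0,"dz": -12,"yaw": 0,"gripper": 0.9},{"dx": 0,"dy": 0,"dz": -15,"yaw": 0,"gripper": 0.9}]}}

```text
clock: 6.45
tcp_pos: [0.5059, 0.3644, 0.2178]
orientation: [0.407, 3.113, 0.004]
contact_force: [-0.2, -0.5, 0.0]
grip_width: 0.0772
gripper_force: 0.0
```

```bash
python3 -c "
from h import *
go(.4573,.0812,.20,75)"
```

```text
t 6.45 tcp [0.5059 0.3644 0.2178] close dir 75.1 grip 0.0772 0.0 F [-0.2 -0.5  0. ]
 dxyz cm [ -2.59 -28.62   1.71] yaw 0.1 | other -179.9 j7 0.7 tilt [ 0.002  0.002 -1.   ]
```

Request:
{"op": "send_rows", "data": {"steps": [{"dx": -0.5,"dy": -5.5,"dz": 0,"yaw": 0,"gripper": 0.9},{"dx": -1,"dy": -11,"dz": 0,"yaw": 0,"gripper": 0.9},{"dx": -1.5,"dy": -16.5,"dz": 0,"yaw": 0,"gripper": 0.9},{"dx": -2,"dy": -22,"dz": 0,"yaw": 0,"gripper": 0.9},{"dx": -2.6,"dy": -26,"dz": 0,"yaw": 0,"gripper": 0.9}]}}

```text
clock: 7.08
tcp_pos: [0.4627, 0.1036, 0.2152]
orientation: [-0.41, -3.115, -0.0]
contact_force: [0.6, 0.1, 0.1]
grip_width: 0.0766
gripper_force: 0.0
```

Request:
{"op": "send_rows", "data": {"steps": [{"dx": 0,"dy": -2.6,"dz": 0,"yaw": 0,"gripper": 0.9},{"dx": 0,"dy": -2.6,"dz": 3,"yaw": 0,"gripper": 0.9},{"dx": 0,"dy": -2.6,"dz": 7,"yaw": 0,"gripper": 0.9},{"dx": 0,"dy": -2.6,"dz": 9,"yaw": 0,"gripper": 0.9},{"dx": 0,"dy": -2.6,"dz": 9,"yaw": 0,"gripper": 0.9}]}}

```text
clock: 7.7
tcp_pos: [0.4558, 0.0806, 0.124]
orientation: [-0.407, -3.112, 0.002]
contact_force: [-0.6, -1.0, 0.2]
grip_width: 0.0769
gripper_force: 0.0
```

```bash
python3 -c "
from h import *
go(.4573,.0812,.058,75)
from bench import imaging
f=imaging.grab_frame('top'); X=cloud(f)
m=(abs(X[...,0]-.505)<.05)&(abs(X[...,1]-.364)<.04)&(X[...,2]>.06)&(X[...,2]<.09)
P=(X[m][:,:2]*1e3).astype(np.float32);print(m.sum(),cv2.minEnclosingCircle(P),np.median(X[m][:,2]),X[m][:,2].max())"
```

```text
t 7.7 tcp [0.4558 0.0806 0.124 ] close dir 75.1 grip 0.0769 0.0 F [-0.6 -1.   0.2]
 dxyz cm [-0.15  0.11  6.6 ] yaw 0.1 | other -179.9 j7 1.17 tilt [-0.003 -0.001 -1.   ]
157 ((503.84686279296875, 364.6213684082031), 21.38998031616211) 0.07247846832142747 0.07811256396464006
```

Request:
{"op": "send_rows", "data": {"steps": [{"dx": -0.1,"dy": 0.1,"dz": 2,"yaw": 0,"gripper": 0.9},{"dx": -0.1,"dy": 0.1,"dz": 4.5,"yaw": 0,"gripper": 0.9},{"dx": -0.1,"dy": 0.1,"dz": 6.5,"yaw": 0,"gripper": 0.9},{"dx": -0.1,"dy": 0.1,"dz": 6.5,"yaw": 0,"gripper": 0.75},{"dx": -0.1,"dy": 0.1,"dz": 6.5,"yaw": 0,"gripper": 0.55}]}}

```text
clock: 8.38
tcp_pos: [0.4588, 0.0818, 0.0612]
orientation: [0.407, 3.113, 0.001]
contact_force: [-0.0, 0.6, -1.2]
grip_width: 0.0578
gripper_force: 43.0
```

Request:
{"op": "send_rows", "data": {"steps": [{"dx": 0,"dy": 0,"dz": 0,"yaw": 0,"gripper": 0.5},{"dx": 0,"dy": 0,"dz": 0,"yaw": 0,"gripper": 0.5},{"dx": 0,"dy": 0,"dz": 0,"yaw": 0,"gripper": 0.5}]}}

```text
clock: 8.75
tcp_pos: [0.4586, 0.0819, 0.0609]
orientation: [0.407, 3.114, 0.001]
contact_force: [-1.1, -0.5, 7.4]
grip_width: 0.0578
gripper_force: 43.7
```

```bash
python3 -c "
from h import *
go(.6185,-.1544,.20,75)"
```

```text
t 8.75 tcp [0.4586 0.0819 0.0609] close dir 75.1 grip 0.0578 43.7 F [-1.1 -0.5  7.4]
 dxyz cm [-21.54 -18.71 -13.91] yaw 0.1 | other -179.9 j7 1.23 tilt [ 0.001  0.001 -1.   ]
```

Request:
{"op": "send_rows", "data": {"steps": [{"dx": 0,"dy": 0,"dz": -1.5,"yaw": 0,"gripper": 0.5},{"dx": 0,"dy": 0,"dz": -5,"yaw": 0,"gripper": 0.5},{"dx": 0,"dy": 0,"dz": -9,"yaw": 0,"gripper": 0.5},{"dx": -2,"dy": -1.7,"dz": -13,"yaw": 0,"gripper": 0.5},{"dx": -5,"dy": -4.3,"dz": -14,"yaw": 0,"gripper": 0.5}]}}

```text
clock: 9.38
tcp_pos: [0.4966, 0.0279, 0.2035]
orientation: [0.402, 3.111, 0.005]
contact_force: [0.7, -0.0, -1.7]
grip_width: 0.0579
gripper_force: 44.1
```

Request:
{"op": "send_rows", "data": {"steps": [{"dx": -3.1,"dy": -2.7,"dz": 0,"yaw": 0,"gripper": 0.5},{"dx": -6.2,"dy": -5.4,"dz": 0,"yaw": 0,"gripper": 0.5},{"dx": -9.3,"dy": -8.1,"dz": 0,"yaw": 0,"gripper": 0.5},{"dx": -12.4,"dy": -10.8,"dz": 0,"yaw": 0,"gripper": 0.5},{"dx": -15,"dy": -13,"dz": 0,"yaw": 0,"gripper": 0.5}]}}

```text
clock: 10.0
tcp_pos: [0.6071, -0.1384, 0.2008]
orientation: [-0.408, -3.115, 0.001]
contact_force: [-0.8, 0.5, -1.2]
grip_width: 0.0583
gripper_force: 44.0
```

Request:
{"op": "send_rows", "data": {"steps": [{"dx": -1.2,"dy": -1,"dz": 0,"yaw": 0,"gripper": 0.5},{"dx": -1.5,"dy": -1.3,"dz": 0,"yaw": 0,"gripper": 0.5},{"dx": -1.5,"dy": -1.3,"dz": 0,"yaw": 0,"gripper": 0.5}]}}

```text
clock: 10.38
tcp_pos: [0.6175, -0.1521, 0.2]
orientation: [-0.405, -3.114, -0.001]
contact_force: [-0.5, -0.1, -1.1]
grip_width: 0.0576
gripper_force: 44.0
```

```bash
python3 -c "
from h import *
go(.6185,-.1544,.0695,75)"
```

```text
t 10.38 tcp [ 0.6175 -0.1521  0.2   ] close dir 75.2 grip 0.0576 44.0 F [-0.5 -0.1 -1.1]
 dxyz cm [-0.17 -0.2  13.05] yaw 0.2 | other -179.8 j7 1.66 tilt [-0.001  0.001 -1.   ]
```

Request:
{"op": "send_rows", "data": {"steps": [{"dx": -0.2,"dy": -0.2,"dz": 4,"yaw": 0,"gripper": 0.5},{"dx": -0.2,"dy": -0.2,"dz": 8,"yaw": 0,"gripper": 0.5},{"dx": -0.2,"dy": -0.2,"dz": 11,"yaw": 0,"gripper": 0.5},{"dx": -0.2,"dy": -0.2,"dz": 12.4,"yaw": 0,"gripper": 0.5},{"dx": -0.2,"dy": -0.2,"dz": 12.4,"yaw": 0,"gripper": 0.5}]}}

```text
clock: 11.0
tcp_pos: [0.6189, -0.1548, 0.0756]
orientation: [-0.405, -3.114, -0.001]
contact_force: [0.2, -0.5, -1.5]
grip_width: 0.0575
gripper_force: 43.9
```

```bash
python3 -c "
from h import *
go(.6185,-.1544,.0695,75)"
```

```text
t 11.0 tcp [ 0.6189 -0.1548  0.0756] close dir 75.2 grip 0.0575 43.9 F [ 0.2 -0.5 -1.5]
 dxyz cm [0.05 0.03 0.61] yaw 0.2 | other -179.8 j7 1.73 tilt [-0.001  0.001 -1.   ]
```

Request:
{"op": "send_rows", "data": {"steps": [{"dx": 0,"dy": 0,"dz": 0.3,"yaw": 0,"gripper": 0.5},{"dx": 0,"dy": 0,"dz": 0.6,"yaw": 0,"gripper": 0.5},{"dx": 0,"dy": 0,"dz": 0.6,"yaw": 0,"gripper": 0.5}]}}

```text
clock: 11.38
tcp_pos: [0.6195, -0.1558, 0.0704]
orientation: [0.407, 3.115, 0.0]
contact_force: [-0.7, -0.6, -2.2]
grip_width: 0.0578
gripper_force: 44.0
```

Request:
{"op": "send_rows", "data": {"steps": [{"dx": 0,"dy": 0,"dz": 0,"yaw": 0,"gripper": 0.75},{"dx": 0,"dy": 0,"dz": 0,"yaw": 0,"gripper": 0.9},{"dx": 0,"dy": 0,"dz": 0,"yaw": 0,"gripper": 0.9},{"dx": 0,"dy": 0,"dz": 0,"yaw": 0,"gripper": 0.9}]}}

```text
clock: 11.88
tcp_pos: [0.6194, -0.1558, 0.0701]
orientation: [0.407, 3.115, -0.0]
contact_force: [-0.5, 0.0, 0.8]
grip_width: 0.0764
gripper_force: 0.0
```

Request:
{"op": "send_rows", "data": {"steps": [{"dx": 0,"dy": 0,"dz": -3,"yaw": 0,"gripper": 0.9},{"dx": 0,"dy": 0,"dz": -7,"yaw": 0,"gripper": 0.9},{"dx": 0,"dy": 0,"dz": -11,"yaw": 0,"gripper": 0.9},{"dx": 0,"dy": 0,"dz": -14,"yaw": 0,"gripper": 0.9}]}}

```text
clock: 12.38
tcp_pos: [0.6197, -0.156, 0.2119]
orientation: [0.407, 3.114, 0.0]
contact_force: [-0.3, 0.0, -0.0]
grip_width: 0.0765
gripper_force: 0.0
```

```bash
python3 -c "
from h import *
go(.4741,-.1179,.18,60.3)
go(.3767,-.2632,.18,-32.2)"
```

```text
t 12.38 tcp [ 0.6197 -0.156   0.2119] close dir 75.1 grip 0.0765 0.0 F [-0.3  0.  -0. ]
 dxyz cm [15.06 -0.06  3.17] yaw 14.8 | other -165.2 j7 1.67 tilt [ 0.002 -0.    -1.   ]
t 12.38 tcp [ 0.6197 -0.156   0.2119] close dir 75.1 grip 0.0765 0.0 F [-0.3  0.  -0. ]
 dxyz cm [ 20.73 -16.61   3.16] yaw -72.7 | other 107.3 j7 1.67 tilt [ 0.002 -0.    -1.   ]
```

Request:
{"op": "send_rows", "data": {"steps": [{"dx": 4,"dy": 0,"dz": 0,"yaw": 5,"gripper": 0.8},{"dx": 8,"dy": 0,"dz": 0,"yaw": 10,"gripper": 0.8},{"dx": 12,"dy": 0,"dz": 0,"yaw": 14.8,"gripper": 0.8},{"dx": 15,"dy": 0,"dz": 3,"yaw": 14.8,"gripper": 0.8},{"dx": 15,"dy": 0,"dz": 6,"yaw": 14.8,"gripper": 0.8}]}}

```text
clock: 13.0
tcp_pos: [0.4725, -0.1165, 0.1497]
orientation: [-0.805, -3.037, -0.002]
contact_force: [0.9, 1.2, -0.1]
grip_width: 0.0688
gripper_force: 0.0
```

Request:
{"op": "send_rows", "data": {"steps": [{"dx": 0,"dy": 0,"dz": 1,"yaw": 0,"gripper": 0.8},{"dx": 0,"dy": 0,"dz": 1.5,"yaw": 0,"gripper": 0.8},{"dx": 0,"dy": 0,"dz": 1.5,"yaw": 0,"gripper": 0.8}]}}

```text
clock: 13.38
tcp_pos: [0.4751, -0.1175, 0.1354]
orientation: [0.805, 3.036, -0.0]
contact_force: [-0.5, -0.3, 0.0]
grip_width: 0.0682
gripper_force: 0.0
```

```bash
python3 - <<'E'
from h import *
go(.4741,-.1179,.056,60.3)
from bench import imaging
f=imaging.grab_frame("top"); X=cloud(f)
m=(abs(X[...,0]-.6185)<.05)&(abs(X[...,1]+.1544)<.05)&(X[...,2]>.085)&(X[...,2]<.1)
P=(X[m][:,:2]*1e3).astype(np.float32);print(m.sum(),cv2.minEnclosingCircle(P) if m.sum() else 0,np.median(X[m][:,2]))
u,v=proj(f,(.52,-.14,.06)).astype(int)
cv2.imwrite("pics/p2.png",cv2.resize(f["color"][v-80:v+80,u-100:u+100,::-1],None,fx=3,fy=3,interpolation=cv2.INTER_CUBIC))
E
```

```text
t 13.38 tcp [ 0.4751 -0.1175  0.1354] close dir 60.3 grip 0.0682 0.0 F [-0.5 -0.3  0. ]
 dxyz cm [ 0.07 -0.08  7.94] yaw 0.0 | other -180.0 j7 1.42 tilt [ 0.001 -0.    -1.   ]
83 ((620.9983520507812, -152.93548583984375), 29.423673629760742) 0.09272874978789981
```

View pics/p2.png

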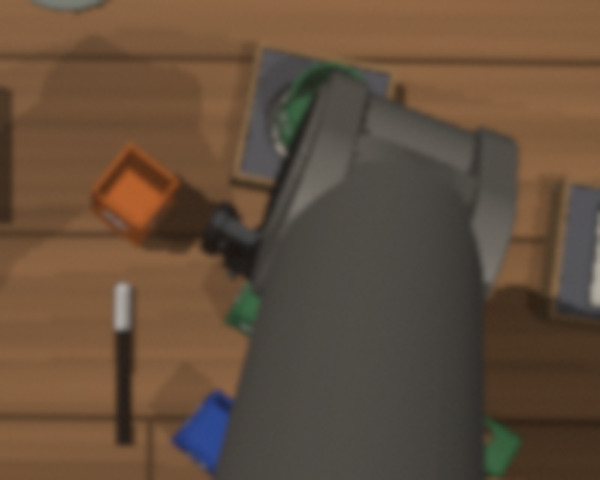

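The tumbler is seated in the large round box (rim at z 93 mm) and the left finger (220,230) clears the orange glass (180,190). I'm descending on the square glass.

Request:
{"op": "send_rows", "data": {"steps": [{"dx": 0.1,"dy": -0.1,"dz": 2,"yaw": 0,"gripper": 0.8},{"dx": 0.1,"dy": -0.1,"dz": 5,"yaw": 0,"gripper": 0.8},{"dx": 0.1,"dy": -0.1,"dz": 7.2,"yaw": 0,"gripper": 0.8},{"dx": 0.1,"dy": -0.1,"dz": 7.9,"yaw": 0,"gripper": 0.8},{"dx": 0.1,"dy": -0.1,"dz": 7.9,"yaw": 0,"gripper": 0.6}]}}

```text
clock: 14.05
tcp_pos: [0.4734, -0.1178, 0.0564]
orientation: [0.805, 3.036, -0.0]
contact_force: [0.2, -0.8, -0.1]
grip_width: 0.052
gripper_force: 0.0
```

Request:
{"op": "send_rows", "data": {"steps": [{"dx": 0,"dy": 0,"dz": 0,"yaw": 0,"gripper": 0.4},{"dx": 0,"dy": 0,"dz": 0,"yaw": 0,"gripper": 0.4},{"dx": 0,"dy": 0,"dz": 0,"yaw": 0,"gripper": 0.4},{"dx": 0,"dy": 0,"dz": 0,"yaw": 0,"gripper": 0.4}]}}

```text
clock: 14.55
tcp_pos: [0.4736, -0.1176, 0.0567]
orientation: [0.804, 3.036, 0.001]
contact_force: [-1.2, -0.4, 6.7]
grip_width: 0.0474
gripper_force: 42.6
```

```bash
python3 -c "
from h import *
go(.598,.154,.20,90.9)"
```

```text
t 14.55 tcp [ 0.4736 -0.1176  0.0567] close dir 60.3 grip 0.0474 42.6 F [-1.2 -0.4  6.7]
 dxyz cm [  2.63  29.77 -14.31] yaw -30.6 | other 149.4 j7 1.52 tilt [ 0.001  0.    -1.   ]
```

Request:
{"op": "send_rows", "data": {"steps": [{"dx": 0,"dy": 0,"dz": -1.5,"yaw": 0,"gripper": 0.4},{"dx": 0,"dy": 0,"dz": -5,"yaw": 0,"gripper": 0.4},{"dx": 0,"dy": 0,"dz": -9,"yaw": 0,"gripper": 0.4},{"dx": 0,"dy": 0,"dz": -13,"yaw": 0,"gripper": 0.4},{"dx": 0.3,"dy": 3,"dz": -14,"yaw": 0,"gripper": 0.4}]}}

```text
clock: 15.18
tcp_pos: [0.4857, -0.0922, 0.1993]
orientation: [0.811, 3.031, 0.001]
contact_force: [1.4, 0.3, -3.4]
grip_width: 0.0477
gripper_force: 42.1
```

Request:
{"op": "send_rows", "data": {"steps": [{"dx": 0.4,"dy": 4.5,"dz": 0,"yaw": -5,"gripper": 0.4},{"dx": 0.8,"dy": 9,"dz": 0,"yaw": -10,"gripper": 0.4},{"dx": 1.2,"dy": 13.5,"dz": 0,"yaw": -15,"gripper": 0.4},{"dx": 1.6,"dy": 18,"dz": 0,"yaw": -20,"gripper": 0.4},{"dx": 2,"dy": 22,"dz": 0,"yaw": -25,"gripper": 0.4}]}}

```text
clock: 15.8
tcp_pos: [0.577, 0.1125, 0.1967]
orientation: [0.123, 3.139, -0.0]
contact_force: [-0.3, -0.2, -2.3]
grip_width: 0.0474
gripper_force: 42.0
```

```bash
python3 -c "
from h import *
go(.598,.154,.20,90.9)"
```

```text
t 15.8 tcp [0.577  0.1125 0.1967] close dir 85.5 grip 0.0474 42.0 F [-0.3 -0.2 -2.3]
 dxyz cm [-1.77  4.3  -0.33] yaw -5.4 | other 174.6 j7 1.35 tilt [ 0. -0. -1.]
```

Request:
{"op": "send_rows", "data": {"steps": [{"dx": -0.9,"dy": 2.5,"dz": 0,"yaw": -3,"gripper": 0.4},{"dx": -1.7,"dy": 4.1,"dz": 0,"yaw": -5.4,"gripper": 0.4},{"dx": -1.7,"dy": 4.2,"dz": 0,"yaw": -5.4,"gripper": 0.4},{"dx": -1.7,"dy": 4.2,"dz": 0,"yaw": -5.4,"gripper": 0.4}]}}

```text
clock: 16.3
tcp_pos: [0.5969, 0.1498, 0.196]
orientation: [0.016, -3.141, 0.002]
contact_force: [0.4, -0.6, -1.5]
grip_width: 0.0475
gripper_force: 42.0
```

```bash
python3 -c "
from h import *
go(.598,.154,.065,90.9)"
```

```text
t 16.3 tcp [0.5969 0.1498 0.196 ] close dir 90.6 grip 0.0475 42.0 F [ 0.4 -0.6 -1.5]
 dxyz cm [-0.13  0.43 13.1 ] yaw -0.3 | other 179.7 j7 1.39 tilt [-0.001 -0.001 -1.   ]
```

Request:
{"op": "send_rows", "data": {"steps": [{"dx": -0.1,"dy": 0.4,"dz": 3,"yaw": 0,"gripper": 0.4},{"dx": -0.1,"dy": 0.4,"dz": 7,"yaw": 0,"gripper": 0.4},{"dx": -0.1,"dy": 0.4,"dz": 10,"yaw": 0,"gripper": 0.4},{"dx": -0.1,"dy": 0.4,"dz": 10,"yaw": 0,"gripper": 0.4}]}}

```text
clock: 16.8
tcp_pos: [0.5962, 0.1534, 0.0941]
orientation: [0.016, -3.137, 0.004]
contact_force: [0.3, 0.2, -1.7]
grip_width: 0.0476
gripper_force: 41.9
```

```bash
python3 -c "
from h import *
go(.598,.154,.065,90.9)"
```

```text
t 16.8 tcp [0.5962 0.1534 0.0941] close dir 90.6 grip 0.0476 41.9 F [ 0.3  0.2 -1.7]
 dxyz cm [-0.2   0.06  2.91] yaw -0.3 | other 179.7 j7 1.42 tilt [-0.005 -0.002 -1.   ]
```

Request:
{"op": "send_rows", "data": {"steps": [{"dx": -0.1,"dy": 0.1,"dz": 1,"yaw": 0,"gripper": 0.4},{"dx": -0.1,"dy": 0.1,"dz": 2,"yaw": 0,"gripper": 0.4},{"dx": -0.1,"dy": 0.1,"dz": 2.5,"yaw": 0,"gripper": 0.4},{"dx": -0.1,"dy": 0.1,"dz": 2.8,"yaw": 0,"gripper": 0.4},{"dx": -0.1,"dy": 0.1,"dz": 2.8,"yaw": 0,"gripper": 0.4}]}}

```text
clock: 17.42
tcp_pos: [0.5992, 0.1564, 0.068]
orientation: [0.02, -3.141, 0.0]
contact_force: [-0.9, 0.2, -3.0]
grip_width: 0.0474
gripper_force: 42.0
```

```bash
python3 -c "
from h import *
go(.598,.154,.065,90.9)"
```

```text
t 17.43 tcp [0.5992 0.1564 0.068 ] close dir 90.7 grip 0.0474 42.0 F [-0.9  0.2 -3. ]
 dxyz cm [ 0.12 -0.24  0.3 ] yaw -0.2 | other 179.8 j7 1.43 tilt [-0. -0. -1.]
```

Request:
{"op": "send_rows", "data": {"steps": [{"dx": 0.1,"dy": -0.2,"dz": 0,"yaw": 0,"gripper": 0.4},{"dx": 0.1,"dy": -0.2,"dz": 0.3,"yaw": 0,"gripper": 0.4},{"dx": 0.1,"dy": -0.2,"dz": 0.3,"yaw": 0,"gripper": 0.4}]}}

```text
clock: 17.8
tcp_pos: [0.5982, 0.1544, 0.0649]
orientation: [0.019, -3.141, 0.0]
contact_force: [0.1, -0.0, -3.0]
grip_width: 0.0475
gripper_force: 42.2
```

Request:
{"op": "send_rows", "data": {"steps": [{"dx": 0,"dy": 0,"dz": 0,"yaw": 0,"gripper": 0.6},{"dx": 0,"dy": 0,"dz": 0,"yaw": 0,"gripper": 0.75},{"dx": 0,"dy": 0,"dz": 0,"yaw": 0,"gripper": 0.75},{"dx": 0,"dy": 0,"dz": 0,"yaw": 0,"gripper": 0.75}]}}

```text
clock: 18.3
tcp_pos: [0.5983, 0.1545, 0.0651]
orientation: [-0.02, 3.141, 0.0]
contact_force: [-0.1, 0.2, -0.3]
grip_width: 0.0639
gripper_force: 0.0
```

Request:
{"op": "send_rows", "data": {"steps": [{"dx": 0,"dy": 0,"dz": -3,"yaw": 0,"gripper": 0.75},{"dx": 0,"dy": 0,"dz": -7,"yaw": 0,"gripper": 0.75},{"dx": 0,"dy": 0,"dz": -11,"yaw": 0,"gripper": 0.75},{"dx": 0,"dy": 0,"dz": -14,"yaw": 0,"gripper": 0.75}]}}

```text
clock: 18.8
tcp_pos: [0.5986, 0.1545, 0.207]
orientation: [-0.019, 3.14, 0.001]
contact_force: [-0.4, -0.5, 0.6]
grip_width: 0.064
gripper_force: 0.0
```

```bash
python3 -c "
from h import *
go(.3767,-.2632,.20,-32.2)"
```

```text
t 18.8 tcp [0.5986 0.1545 0.207 ] close dir 90.7 grip 0.064 0.0 F [-0.4 -0.5  0.6]
 dxyz cm [ 22.71 -41.49   0.64] yaw -57.1 | other 122.9 j7 1.38 tilt [ 0.002  0.001 -1.   ]
```

Request:
{"op": "send_rows", "data": {"steps": [{"dx": 2.1,"dy": -3.9,"dz": 0,"yaw": 10,"gripper": 0.75},{"dx": 4.2,"dy": -7.8,"dz": 0,"yaw": 20,"gripper": 0.75},{"dx": 6.3,"dy": -11.7,"dz": 0,"yaw": 30,"gripper": 0.75},{"dx": 8.4,"dy": -15.6,"dz": 0,"yaw": 40,"gripper": 0.75},{"dx": 10.5,"dy": -19.5,"dz": 0,"yaw": 50,"gripper": 0.75}]}}

```text
clock: 19.42
tcp_pos: [0.4949, -0.043, 0.2052]
orientation: [1.318, 2.851, 0.001]
contact_force: [1.2, -0.1, 0.6]
grip_width: 0.0637
gripper_force: 0.0
```

```bash
python3 -c "
from h import *
go(.3767,-.2632,.20,-32.2)"
```

```text
t 19.43 tcp [ 0.4949 -0.043   0.2052] close dir 40.4 grip 0.0637 0.0 F [ 1.2 -0.1  0.6]
 dxyz cm [ -9.11 -23.27   0.51] yaw 72.6 | other -107.4 j7 0.88 tilt [ 0.  0. -1.]
```

Request:
{"op": "send_rows", "data": {"steps": [{"dx": -1.6,"dy": -4,"dz": 0,"yaw": 10,"gripper": 0.7},{"dx": -3.2,"dy": -8,"dz": 0,"yaw": 20,"gripper": 0.7},{"dx": -4.8,"dy": -12,"dz": 0,"yaw": 30,"gripper": 0.7},{"dx": -6.4,"dy": -16,"dz": 0,"yaw": 40,"gripper": 0.7},{"dx": -8,"dy": -20,"dz": 0,"yaw": 50,"gripper": 0.7}]}}

```text
clock: 20.05
tcp_pos: [0.3956, -0.234, 0.2053]
orientation: [2.399, 2.027, 0.001]
contact_force: [0.6, 0.0, -0.7]
grip_width: 0.0599
gripper_force: 0.0
```

```bash
python3 -c "
from h import *
go(.3767,-.2632,.13,-32.2)"
```

```text
t 20.05 tcp [ 0.3956 -0.234   0.2053] close dir -9.6 grip 0.0599 0.0 F [ 0.6  0.  -0.7]
 dxyz cm [-3.2  -1.38  7.53] yaw 22.6 | other -157.4 j7 0.51 tilt [ 0.001  0.    -1.   ]
```

Request:
{"op": "send_rows", "data": {"steps": [{"dx": -1.6,"dy": -0.7,"dz": 1,"yaw": 8,"gripper": 0.7},{"dx": -3.1,"dy": -1.3,"dz": 3,"yaw": 16,"gripper": 0.7},{"dx": -3.1,"dy": -1.3,"dz": 5,"yaw": 22.5,"gripper": 0.7},{"dx": -3.1,"dy": -1.3,"dz": 6.5,"yaw": 22.5,"gripper": 0.7},{"dx": -3.1,"dy": -1.3,"dz": 6.5,"yaw": 22.5,"gripper": 0.7}]}}

```text
clock: 20.68
tcp_pos: [0.378, -0.261, 0.1393]
orientation: [-2.742, -1.531, 0.002]
contact_force: [0.1, 0.4, 0.6]
grip_width: 0.06
gripper_force: 0.0
```

```bash
python3 - <<'E'
from h import *
go(.3767,-.2632,.051,-32.2)
from bench import imaging
f=imaging.grab_frame("top"); X=cloud(f)
m=(abs(X[...,0]-.598)<.045)&(abs(X[...,1]-.154)<.045)&(X[...,2]>.078)&(X[...,2]<.09)
P=(X[m][:,:2]*1e3).astype(np.float32);print(m.sum(),cv2.minAreaRect(P),np.median(X[m][:,2]))
f=imaging.grab_frame("scene"); u,v=proj(f,(.3767,-.2632,.06)).astype(int)
cv2.imwrite("pics/p3.png",cv2.resize(f["color"][v-60:v+60,u-80:u+80,::-1],None,fx=4,fy=4,interpolation=cv2.INTER_CUBIC))
E
```

```text
t 20.68 tcp [ 0.378  -0.261   0.1393] close dir -31.7 grip 0.06 0.0 F [0.1 0.4 0.6]
 dxyz cm [-0.25  0.02  8.83] yaw 0.5 | other -179.5 j7 0.4 tilt [-0.002  0.001 -1.   ]
157 ((598.123291015625, 155.78981018066406), (47.60676956176758, 48.922916412353516), 1.1887954473495483) 0.08318671483044258
```

View pics/p3.png

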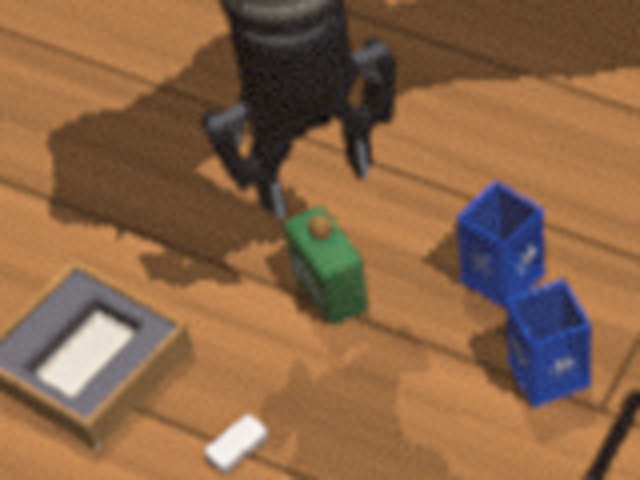

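The open fingers at (270,200) and (360,165) straddle the flacon (cork at 320,225) across its thin side. I'm descending.

Request:
{"op": "send_rows", "data": {"steps": [{"dx": -0.2,"dy": 0,"dz": 3,"yaw": 0.5,"gripper": 0.7},{"dx": -0.2,"dy": 0,"dz": 6,"yaw": 0.5,"gripper": 0.7},{"dx": -0.2,"dy": 0,"dz": 8.2,"yaw": 0.5,"gripper": 0.7},{"dx": -0.2,"dy": 0,"dz": 8.8,"yaw": 0.5,"gripper": 0.7},{"dx": -0.2,"dy": 0,"dz": 8.8,"yaw": 0.5,"gripper": 0.5}]}}

```text
clock: 21.4
tcp_pos: [0.3778, -0.2633, 0.0526]
orientation: [2.751, 1.516, 0.001]
contact_force: [0.1, 0.3, -0.4]
grip_width: 0.0436
gripper_force: 0.0
```

Request:
{"op": "send_rows", "data": {"steps": [{"dx": 0,"dy": 0,"dz": 0,"yaw": 0,"gripper": 0.3},{"dx": 0,"dy": 0,"dz": 0,"yaw": 0,"gripper": 0.25},{"dx": 0,"dy": 0,"dz": 0,"yaw": 0,"gripper": 0.25},{"dx": 0,"dy": 0,"dz": 0,"yaw": 0,"gripper": 0.25}]}}

```text
clock: 21.9
tcp_pos: [0.3781, -0.2636, 0.053]
orientation: [2.75, 1.516, 0.002]
contact_force: [0.2, 0.1, 7.5]
grip_width: 0.0355
gripper_force: 41.1
```

```bash
python3 -c "
from h import *
go(.3767,-.2632,.06,-32.2)
go(.5151,-.3944,.20,81.7)"
```

```text
t 21.9 tcp [ 0.3781 -0.2636  0.053 ] close dir -32.3 grip 0.0355 41.1 F [0.2 0.1 7.5]
 dxyz cm [-0.04 -0.14 -0.7 ] yaw -0.1 | other 179.9 j7 0.57 tilt [ 0.002 -0.001 -1.   ]
t 21.9 tcp [ 0.3781 -0.2636  0.053 ] close dir -32.3 grip 0.0355 41.1 F [0.2 0.1 7.5]
 dxyz cm [ -3.74  18.59 -14.67] yaw 66.0 | other -114.0 j7 0.57 tilt [ 0.002 -0.001 -1.   ]
```

Request:
{"op": "send_rows", "data": {"steps": [{"dx": 0,"dy": 0,"dz": -1.5,"yaw": 0,"gripper": 0.25},{"dx": 0,"dy": 0,"dz": -5,"yaw": 0,"gripper": 0.25},{"dx": 0,"dy": 0,"dz": -9,"yaw": 0,"gripper": 0.25},{"dx": 0,"dy": 0,"dz": -12,"yaw": 6,"gripper": 0.25},{"dx": -0.5,"dy": 2.5,"dz": -12,"yaw": 14,"gripper": 0.25}]}}

```text
clock: 22.52
tcp_pos: [0.3963, -0.2797, 0.174]
orientation: [-2.917, -1.166, -0.007]
contact_force: [0.2, -0.4, -1.7]
grip_width: 0.0354
gripper_force: 40.8
```

```bash
python3 -c "
from h import *
go(.5151,-.3944,.17,81.7)"
```

```text
t 22.52 tcp [ 0.3963 -0.2797  0.174 ] close dir -46.4 grip 0.0354 40.8 F [ 0.2 -0.4 -1.7]
 dxyz cm [ 0.7  16.49  0.42] yaw 51.9 | other -128.1 j7 0.18 tilt [ 0.004  0.002 -1.   ]
```

Request:
{"op": "send_rows", "data": {"steps": [{"dx": 0.1,"dy": 3.2,"dz": 0,"yaw": 10,"gripper": 0.25},{"dx": 0.3,"dy": 6.4,"dz": 0,"yaw": 20,"gripper": 0.25},{"dx": 0.4,"dy": 9.6,"dz": 0,"yaw": 30,"gripper": 0.25},{"dx": 0.6,"dy": 12.8,"dz": 0,"yaw": 40,"gripper": 0.25},{"dx": 0.7,"dy": 15.5,"dz": 0,"yaw": 48,"gripper": 0.25}]}}

```text
clock: 23.15
tcp_pos: [0.5089, -0.3879, 0.1717]
orientation: [-3.139, 0.124, 0.001]
contact_force: [0.3, -0.0, -2.0]
grip_width: 0.0357
gripper_force: 40.7
```

Request:
{"op": "send_rows", "data": {"steps": [{"dx": 0,"dy": 0,"dz": 0,"yaw": 2,"gripper": 0.25},{"dx": 0,"dy": 0,"dz": 0,"yaw": 3,"gripper": 0.25},{"dx": 0,"dy": 0,"dz": 0,"yaw": 3,"gripper": 0.25}]}}

```text
clock: 23.52
tcp_pos: [0.5074, -0.3872, 0.172]
orientation: [-3.134, 0.199, 0.0]
contact_force: [0.8, -0.7, -2.3]
grip_width: 0.0357
gripper_force: 40.8
```

```bash
python3 -c "
from h import *
go(.5151,-.3944,.10,81.7)"
```

```text
t 23.52 tcp [ 0.5074 -0.3872  0.172 ] close dir -97.3 grip 0.0357 40.8 F [ 0.8 -0.7 -2.3]
 dxyz cm [0.86 0.63 7.2 ] yaw 1.0 | other -179.0 j7 -0.48 tilt [-0.     0.001 -1.   ]
```

Request:
{"op": "send_rows", "data": {"steps": [{"dx": 0.5,"dy": 0.4,"dz": 0,"yaw": 1,"gripper": 0.25},{"dx": 0.8,"dy": 0.6,"dz": 2,"yaw": 1,"gripper": 0.25},{"dx": 0.8,"dy": 0.6,"dz": 5,"yaw": 1,"gripper": 0.25},{"dx": 0.8,"dy": 0.6,"dz": 7,"yaw": 1,"gripper": 0.25},{"dx": 0.8,"dy": 0.6,"dz": 7,"yaw": 1,"gripper": 0.25}]}}

```text
clock: 24.15
tcp_pos: [0.5143, -0.394, 0.0998]
orientation: [-3.131, 0.227, 0.005]
contact_force: [-0.2, -0.7, -2.3]
grip_width: 0.0355
gripper_force: 40.8
```

```bash
python3 -c "
from h import *
go(.5151,-.3944,.0615,81.7)"
```

```text
t 24.15 tcp [ 0.5143 -0.394   0.0998] close dir -98.3 grip 0.0355 40.8 F [-0.2 -0.7 -2.3]
 dxyz cm [0.1  0.03 3.83] yaw 0.0 | other -180.0 j7 -0.45 tilt [-0.003  0.002 -1.   ]
```

Request:
{"op": "send_rows", "data": {"steps": [{"dx": 0,"dy": 0,"dz": 1.5,"yaw": 0,"gripper": 0.25},{"dx": 0,"dy": 0,"dz": 2.8,"yaw": 0,"gripper": 0.25},{"dx": 0,"dy": 0,"dz": 3.4,"yaw": 0,"gripper": 0.25},{"dx": 0,"dy": 0,"dz": 3.7,"yaw": 0,"gripper": 0.25},{"dx": 0,"dy": 0,"dz": 3.7,"yaw": 0,"gripper": 0.25}]}}

```text
clock: 24.78
tcp_pos: [0.5152, -0.3949, 0.0651]
orientation: [3.133, -0.227, 0.0]
contact_force: [-0.3, 0.4, -1.9]
grip_width: 0.0353
gripper_force: 40.9
```

Request:
{"op": "send_rows", "data": {"steps": [{"dx": 0,"dy": 0,"dz": 0,"yaw": 0,"gripper": 0.25}]}}

```text
clock: 24.9
tcp_pos: [0.5154, -0.3951, 0.0654]
orientation: [3.133, -0.227, 0.001]
contact_force: [-0.8, 0.1, -2.3]
grip_width: 0.0356
gripper_force: 40.9
```

```bash
python3 -c "
from h import *
go(.5151,-.3944,.0615,81.7)"
```

```text
t 24.9 tcp [ 0.5154 -0.3951  0.0654] close dir -98.3 grip 0.0356 40.9 F [-0.8  0.1 -2.3]
 dxyz cm [-0.04 -0.06  0.39] yaw 0.0 | other -180.0 j7 -0.42 tilt [ 0.001 -0.    -1.   ]
```

Request:
{"op": "send_rows", "data": {"steps": [{"dx": 0,"dy": 0,"dz": 0.2,"yaw": 0,"gripper": 0.25},{"dx": 0,"dy": 0,"dz": 0.4,"yaw": 0,"gripper": 0.25},{"dx": 0,"dy": 0,"dz": 0.4,"yaw": 0,"gripper": 0.25}]}}

```text
clock: 25.28
tcp_pos: [0.5153, -0.3949, 0.0611]
orientation: [-3.133, 0.227, -0.0]
contact_force: [-0.2, 0.0, -0.1]
grip_width: 0.0355
gripper_force: 40.9
```

Request:
{"op": "send_rows", "data": {"steps": [{"dx": 0,"dy": 0,"dz": 0,"yaw": 0,"gripper": 0.45},{"dx": 0,"dy": 0,"dz": 0,"yaw": 0,"gripper": 0.65},{"dx": 0,"dy": 0,"dz": 0,"yaw": 0,"gripper": 0.65},{"dx": 0,"dy": 0,"dz": 0,"yaw": 0,"gripper": 0.65}]}}

```text
clock: 25.78
tcp_pos: [0.5152, -0.3949, 0.0611]
orientation: [3.133, -0.227, 0.0]
contact_force: [0.5, -0.6, 0.3]
grip_width: 0.0553
gripper_force: 0.0
```

Request:
{"op": "send_rows", "data": {"steps": [{"dx": 0,"dy": 0,"dz": -3,"yaw": 0,"gripper": 0.65},{"dx": 0,"dy": 0,"dz": -7,"yaw": 0,"gripper": 0.65},{"dx": 0,"dy": 0,"dz": -11,"yaw": 0,"gripper": 0.65},{"dx": 0,"dy": 0,"dz": -15,"yaw": 0,"gripper": 0.65},{"dx": 0,"dy": 0,"dz": -18,"yaw": 0,"gripper": 0.65}]}}

```text
clock: 26.4
tcp_pos: [0.5152, -0.3952, 0.2429]
orientation: [3.133, -0.227, 0.002]
contact_force: [0.5, -0.3, -0.5]
grip_width: 0.0555
gripper_force: 0.0
```

```bash
python3 -c "
from h import *
go(.515,-.6,.25,81.7)
from bench import imaging
f=imaging.grab_frame('scene'); X=cloud(f)
m=(abs(X[...,0]-.515)<.045)&(abs(X[...,1]+.394)<.045)&(X[...,2]>.066)&(X[...,2]<.08)
P=(X[m][:,:2]*1e3).astype(np.float32);print(m.sum(),cv2.minAreaRect(P),np.median(X[m][:,2]))
cv2.imwrite('pics/end.png',cv2.resize(f['color'][:,:,::-1],(784,588),interpolation=cv2.INTER_CUBIC))"
```

```text
t 26.4 tcp [ 0.5152 -0.3952  0.2429] close dir -98.3 grip 0.0555 0.0 F [ 0.5 -0.3 -0.5]
 dxyz cm [ 2.94 20.27 -0.69] yaw 0.0 | other -180.0 j7 -0.55 tilt [ 0.001 -0.001 -1.   ]
201 ((515.1123657226562, -392.03558349609375), (35.92189407348633, 67.15644836425781), 80.8708724975586) 0.07287138974983555
```

View pics/end.png

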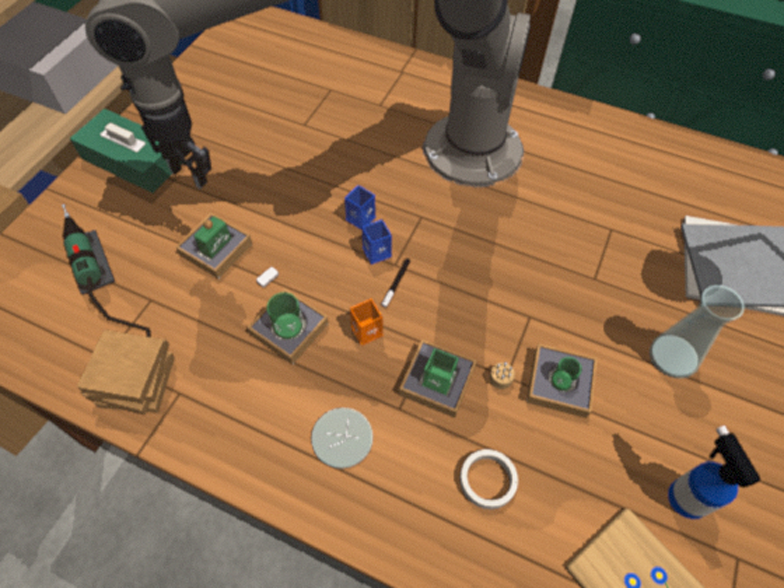

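All four pieces stand upright in their boxes: flacon (212,237), tumbler (287,317), square glass (441,370) and votive (566,373). The bur block at (502,374) hasn't moved and the arm is clear.

```bash
python3 -c "
from bench import workorder
print(workorder.hand_in())"
```

```text
the job is handed in; nothing more can be done
None
```

All four glass pieces stand upright on the floors of their matching boxes, the bur block and look-alikes were left where they stood, and the job is handed in; the hand-in call returned no verdict.

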